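Push block from the drawer to the rack

ROBOT

A 6-joint arm with a two-finger parallel gripper is mounted at the origin on the work surface. World frame = base frame: x ahead of the robot, y to its left, z up, the work surface at z = 0. Lengths are in m, angles in rad, forces in N, time in s.
With the tool pointing down it reaches from about 0.2 to 0.875 m from the base axis. Payload 3.4 kg.
Tool frame: the origin (TCP) lies midway between the tips of the shut fingers; the grasp point (between the pads) lies 19 mm behind it; x points along the fingers, z is the direction in which the jaws open and shut, and the axes are right-handed (so a half turn about x gives the same grasp; the last joint's range is limited). The gripper opens to 94 mm and grips with 3 to 60 N. Pads are 16 mm wide; open, the fingers measure 119 mm over their backs; the gripper's body (75 mm by 177 mm) begins 78 mm behind the grasp point.
Start: joints at [-1.467, 0.276, 1.505, -0, 1.361, -0.121], TCP at [0.128, -0.561, 0.205] pointing down, gripper open.
Joint ranges: [-2.89, 2.89], [-0.75, 2.08], [0.22, 2.7], [-1.18, 4.32], [0.11, 2.71], [-2.7, 2.7]. Speed limits (rad/s): [2.57, 2.57, 3.14, 3.14, 3.14, 3.14].

INTERFACE

Orientations are given as a unit quaternion [x, y, z, w].
In Python, from workcell import * gives the robot as it stands. The module is installed in compiled form; this text tells all that it offers.
- The arm moves only by the tool arm_command, never from a script. Its argument "moves" is one flat list of numbers, 7 for each row, row after row: the closure, from 0 (fully open) to 1 (shut), then the shift along the tool's x, y, z in m, then the turn, a rotation vector about the tool's x, y, z in rad. A call has 1 to 5 rows; each row is the pose to reach, as a shift and turn from the pose measured when the call began, along the tool's axes at that moment; what a row does not reach only later rows make up. A row lasts 1/10 s, in which the tool goes at most 50 mm and 8.59 degrees, less where a joint would pass 70% of its speed; a pose out of reach is approached as far as the arm can. A call with a gripper value outside its range is refused whole. The fingers move at their own pace and stop on an object; "newtons" is the grip in N (left out, the last holds). Time passes only in rows, so rows that repeat a pose let the fingers close. It gives the time, the measured TCP pose, the force and the opening at its end, in the units of the state.
- state(): the state, without advancing time (a new reading comes with each control period).
- grab_frame(name): name is "side" or "top" or "wrist"; returns a dict with "color" (384x512x3 uint8, red, green, blue), "vertical_fov" (degrees; the focal length in pixels is half the picture's height over the tangent of half this angle, whatever the lens; pixels are square), "cx", "cy" (the principal point, pixels), "pose" (4x4, takes a point from camera to world coordinates); the wrist camera has in their place "T_tool_cam" (4x4, takes a point from camera to tool coordinates, whose origin is the TCP and whose axes are the tool frame's). Camera axes: x right, y down, z forward; pixel columns grow to the right and rows downward; lengths in m; the calibration is good to about 2 mm. A picture is of the moment at which its call begins: read the wrist's pose just before it. There is no depth.
- close_job(): hands the job in, once; it reports no verdict.
The state is a dict: "t": time; "joint_pos": joint angles; "joint_vel": joint speeds; "joint_efforts": joint torques, N m; "tool_pos": TCP position; "tool_rot": TCP orientation; "force": force on the tool from outside, world axes, zero at the start; "moment": the same for the moment, N m; "gripper_width": opening from 0.0 (shut) to 1.0 (fully open).
Only numpy, scipy, OpenCV 4.12 (cv2) and the standard library are available. Lean on these libraries where they do the work, as an engineer would, in place of code of your own. Each camera call takes 0.05 s, during which the arm holds its last target. There are 200 camera calls.

TASK

The sanding block is standing in the way of the tool chest's drawer: first set it down upright in the middle of the black rubber mat. Then pull the drawer fully open, take out the orange push block and hang it by its hole on the free middle peg of the rack. Leave the drawer open with the blue push block standing in it, the sanding block on the mat, and do not knock over or shift the glue bottle, the jar or the ear defenders.

Things in the scene. Friction and masses are not known exactly. Their poses are not given: they have to be found in the camera images.
- sander_mid (a point): Hand sanding block, 0.3 kg: cork-faced wooden base 120 x 70 mm and 30 mm high, with a yellow grip bar along its length on top (90 mm long, 26 mm wide, from 30 to 64 mm above its underside). The point is its centre, 32 mm above its underside; x along its length, y across the bar, z up. It starts on the table in front of the drawer, at any yaw, and blocks the drawer.
- mat_top (a point): Black rubber mat 180 x 180 mm, 4 mm thick, fixed on the table in front of the rack. The point is the middle of its upper face; z up.
- drawer (a joint): The drawer's slide: 0 shut (its start), growing in m as it comes out, 0.142 at the stop. It moves with about 1 N of friction and stays where it is left.
- drawer_handle (a point): Middle of the drawer's handle: a level steel bar 120 mm long, 11 mm thick, along the point's y, 120 mm above the table; its axis is 40 mm in front of the drawer's face (clear gap 34 mm behind the bar). The point's x points into the chest; the drawer opens along -x; z up.
- chest_edge (a point): Middle of the front top edge of the green chest's body (250 mm deep, 280 wide, 150 high with its grey drawer front); x points to its back, z up. The drawer's face is its front; the body begins 15 mm behind it. Inside, the drawer is 238 mm wide, floor 22 mm above the table; its front's top edge is 138 mm and its side walls 128 mm above the table.
- orange_block_hole (a point): Orange push block (about 0.25 kg), 100 mm tall: upright plate 84 mm wide, 12 mm thick, on a black sole 92 x 36 mm, 20 mm high. Point: centre of its 36 mm round through hole, 50 mm above its underside (half-way up); 32 mm of solid plate above the hole to grip. x along the hole's axis, y along the plate's width, z up. Hung, the point is 12 mm below the peg's axis.
- blue_block_hole (a point): Blue push block, same shape and axes as the orange one. Both stand on the drawer's floor, plates across the drawer, side by side, 53 to 63 mm to either side of its middle (which is on which side varies), 107 to 130 mm behind the handle bar, turned up to 0.12 rad.
- peg (a point): Free middle peg of the rack: a level steel rod, 12 mm in diameter, sticking out 95 mm from the rack's board along the point's -x; its outer end turns up 7 mm. The point lies on the rod's axis, 190 mm above the table, 50 mm in front of the board, 45 mm from the outer end; x points to the board, y sideways, z up.
- rack_top (a point): Middle of the top front edge, 206 mm above the table, of the rack's plywood board, 310 mm wide, on a wooden stand; axes as for the peg. Fixed tools hang on the board 125 mm to either side of the free peg, standing out up to 38 mm from the board and no higher than the peg.
- glue: White glue bottle, 54 mm in diameter, 160 mm tall, standing on the table; origin under its centre.
- jar: Amber screw jar, 60 mm in diameter, 70 mm tall, standing on the table near the rack; origin under its centre.
- earmuffs: Ear defenders with two yellow cups 84 mm across, 45 mm high and a black headband, 56 mm high in all, lying on top of the chest; origin at the underside, half-way between the cups.

How it is judged:
By the outcome, as a careful person would: the job done as asked, in the order asked, and still so for the second after the job is handed in, with the robot touching nothing.
It also fails if it takes over 72 s, if anything falls off the work surface, if the arm or the gripper's body presses on something with over 40 N, if the wrist force passes 120 N, or if a joint passes its speed limit or range.

## Working session

There is one attempt and no reset: what is moved stays moved. The work goes in short steps, Python scripts to look and compute and a tool call to move; the robot and the scene stay as the last step left them, time stands still between calls to the robot, and variables do not carry over. Pictures are saved under pics/ and viewed, about 8 in all and at most 12, crops included, and the job is handed in when it is done.

Besides the shell and the picture viewer there is one more tool, called after "Request:" as name(argument=value, ...), one argument or row to a line, values as JSON. arm_command: Moves the arm, as the interface text tells. Its arguments: {"type":"object","properties":{"moves":{"type":"array","items":{"type":"number"}},"newtons":{"type":"number"}},"required":["moves"]}

```bash
mkdir -p pics; cat > h.py <<'E'
from workcell import *
import numpy as np, cv2
from scipy.spatial.transform import Rotation as R
def cam(name):
    s=state(); f=grab_frame(name); c=f["color"]
    if name=="wrist":
        T=np.eye(4); T[:3,:3]=R.from_quat(s["tool_rot"]).as_matrix(); T[:3,3]=s["tool_pos"]
        P=T@np.array(f["T_tool_cam"])
    else: P=np.array(f["pose"])
    fl=c.shape[0]/2/np.tan(np.radians(f["vertical_fov"])/2)
    return dict(img=c,P=P,f=fl,cx=f["cx"],cy=f["cy"])
def ray(k,u,v):
    d=k["P"][:3,:3]@np.array([(u-k["cx"])/k["f"],(v-k["cy"])/k["f"],1]); return k["P"][:3,3],d/np.linalg.norm(d)
def onz(k,u,v,z):
    o,d=ray(k,u,v); return o+d*(z-o[2])/d[2]
def proj(k,p):
    q=np.linalg.inv(k["P"])@np.append(p,1); return q[:2]/q[2]*k["f"]+[k["cx"],k["cy"]]
def save(k,fn): cv2.imwrite("pics/"+fn,cv2.cvtColor(k["img"],cv2.COLOR_RGB2BGR))
E
python3 - <<'E'
from h import *
import pickle
a=cam("side");b=cam("top");w=cam("wrist")
pickle.dump((a,b,w),open("k0.pkl","wb"))
save(a,"side0.png");save(b,"top0.png")
for k in(a,b,w):print(k["P"].round(3),k["f"],k["cx"],k["cy"])
s=state();print({k:np.round(v,3) for k,v in s.items()})
print(R.from_quat(s["tool_rot"]).as_matrix().round(3))
E
```

```text
[[-0.777 -0.278  0.564  0.117]
 [-0.629  0.351 -0.694  0.521]
 [-0.006 -0.894 -0.448  0.508]
 [ 0.     0.     0.     1.   ]] 346.6167327852406 261.3967057848758 190.13932035302943
[[-0.004 -0.992  0.124  0.419]
 [-1.     0.004  0.003 -0.027]
 [-0.003 -0.124 -0.992  1.166]
 [ 0.     0.     0.     1.   ]] 382.6858984820298 256.0891564923694 191.97483884612646
[[ 0.224 -0.946 -0.235  0.196]
 [-0.975 -0.218 -0.052 -0.546]
 [-0.002  0.24  -0.971  0.384]
 [ 0.     0.     0.     1.   ]] 334.9291536378653 258.6511727344192 183.4125146210093
{'t': np.float64(0.15), 'joint_pos': array([-1.467,  0.276,  1.506, -0.   ,  1.361, -0.121]), 'joint_vel': array([-0.001, -0.002, -0.004,  0.001,  0.   ,  0.   ]), 'joint_efforts': array([ 1.0000e-03, -4.0493e+01, -2.3743e+01,  7.0000e-02,  3.2000e-02,
       -0.0000e+00]), 'tool_pos': array([ 0.128, -0.56 ,  0.205]), 'tool_rot': array([ 0.441,  0.553, -0.44 ,  0.553]), 'force': array([-0.395, -1.34 , -0.25 ]), 'moment': array([ 0.038,  0.015, -0.047]), 'gripper_width': np.float64(1.0)}
[[-0.     0.975  0.223]
 [ 0.001  0.223 -0.975]
 [-1.     0.    -0.001]]
```

View pics/top0.png

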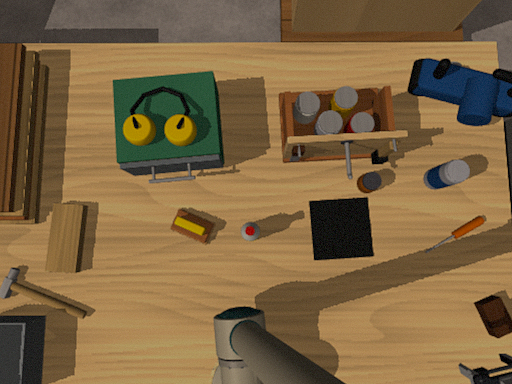

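View pics/side0.png

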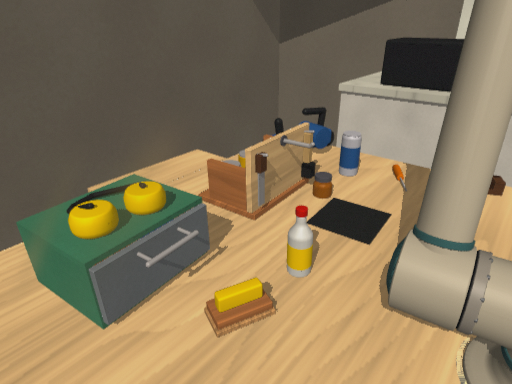

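The top view shows the chest at the left (handle (150,181)–(195,178)), the sander at (193,225), the glue at (251,231), the mat at (341,228), the peg from (348,142) to (350,178) and the jar at (369,182). The side view shows the same layout.

```bash
python3 - <<'E'
from h import *
import pickle
a,b,w=pickle.load(open("k0.pkl","rb"))
im=b["img"];hsv=cv2.cvtColor(im,cv2.COLOR_RGB2HSV)
def blob(m,box):
    x0,y0,x1,y1=box;z=np.zeros_like(m);z[y0:y1,x0:x1]=m[y0:y1,x0:x1]
    c=max(cv2.findContours(z,0,1)[0],key=cv2.contourArea);return cv2.minAreaRect(c)
def rect(r,z):
    P=np.array([onz(b,*p,z) for p in cv2.boxPoints(r)]);c=P.mean(0);e1=P[1]-P[0];e2=P[2]-P[1]
    e=e1 if np.hypot(*e1[:2])>np.hypot(*e2[:2]) else e2
    return c.round(3),np.linalg.norm(e1).round(3),np.linalg.norm(e2).round(3),'yaw',round(np.arctan2(e[1],e[0]),3)
y=cv2.inRange(hsv,(22,180,120),(34,255,255))
print('bar',rect(blob(y,(165,200,220,250)),.064))
blk=(im.max(2)<45).astype(np.uint8)*255
print('mat',rect(blob(blk,(300,190,380,265)),.004))
br=cv2.inRange(hsv,(5,120,20),(34,255,190))
g=cv2.inRange(hsv,(65,80,20),(95,255,255))
print('chest',rect(blob(g,(105,60,230,180)),.15))
# handle
for n,p,z in [('hL',(150,181),.12),('hR',(195,178),.12),('pegout',(350,177),.19),('pegin',(348,143),.19),('rackTL',(284,138),.206),('rackTR',(407,133),.206),('jar',(369,182),.07),('glue',(251,231),.16)]:
    print(n,onz(b,*p,z).round(3))
big=lambda x0,y0,x1,y1,f:cv2.resize(im[y0:y1,x0:x1],None,fx=f,fy=f,interpolation=cv2.INTER_CUBIC)
o=np.hstack([big(105,120,235,250,4.5),]);cr=big(300,100,400,200,2.1)
c2=np.zeros((585,800,3),np.uint8);c2[:,:585]=o;c2[:210,588:798]=cr
cv2.imwrite("pics/crop0.png",c2[:,:,::-1])
E
```

```text
bar (array([0.46 , 0.169, 0.064]), np.float64(0.024), np.float64(0.087), 'yaw', np.float64(-1.983))
mat (array([ 0.454, -0.279,  0.004]), np.float64(0.18), np.float64(0.177), 'yaw', np.float64(-1.498))
chest (array([0.755, 0.218, 0.15 ]), np.float64(0.294), np.float64(0.247), 'yaw', np.float64(-1.522))
hL [0.582 0.269 0.12 ]
hR [0.59  0.145 0.12 ]
pegout [ 0.579 -0.267  0.19 ]
pegin [ 0.669 -0.265  0.19 ]
rackTL [ 0.679 -0.097  0.206]
rackTR [ 0.691 -0.413  0.206]
jar [ 0.584 -0.351  0.07 ]
glue [ 0.442 -0.011  0.16 ]
```

View pics/crop0.png

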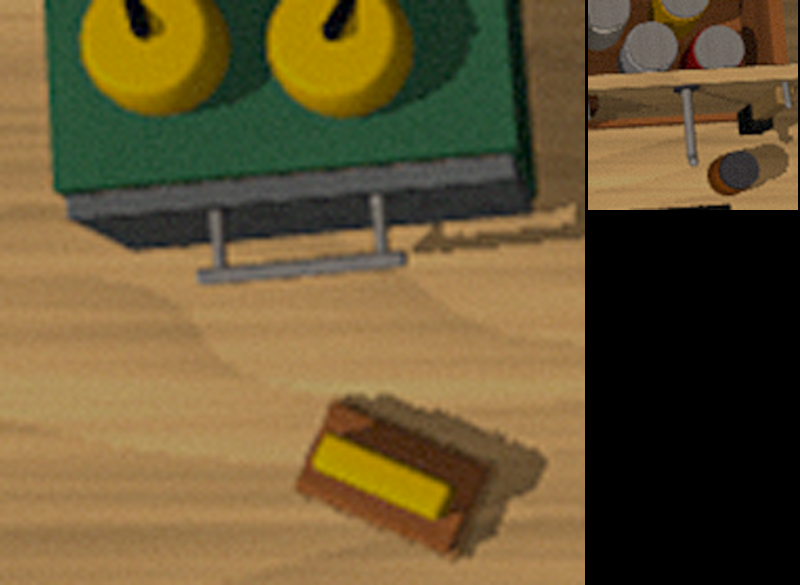

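```bash
cat >> h.py <<'E'
def down(yaw):  # tool x down, jaw axis z at given yaw
    z=np.array([np.cos(yaw),np.sin(yaw),0]); x=np.array([0,0,-1.]); return np.c_[x,np.cross(z,x),z]
def plan(wps,yaw=None,clo=0,start=None):
    """wps: list of xyz; yaw reached evenly over first leg; prints rows grouped by call"""
    s=state(); p=np.array(s["tool_pos"]); Rr=R.from_quat(s["tool_rot"])
    if start is not None: p=np.array(start[0]);Rr=R.from_matrix(down(start[1]))
    Rt=Rr if yaw is None else R.from_matrix(down(yaw)); dv=(Rr.inv()*Rt).as_rotvec(); poses=[]
    for i,q in enumerate(wps):
        q=np.array(q,float);n=int(np.ceil(max(np.linalg.norm(q-p)/.048,(np.linalg.norm(dv)/.145 if i==0 else 0),1)))
        for j in range(1,n+1):
            poses.append((p+(q-p)*j/n, Rr*R.from_rotvec(dv*j/n) if i==0 else Rt))
        p=q
    p=np.array(s["tool_pos"] if start is None else start[0]);r0=Rr
    for c in range(0,len(poses),5):
        out=[]
        for P,Q in poses[c:c+5]:
            out+=[clo]+list(r0.inv().apply(P-p).round(3))+list((r0.inv()*Q).as_rotvec().round(3))
        print(str([float(x)+0 for x in out]).replace(' ','')); p,r0=poses[min(c+4,len(poses)-1)]
E
python3 -c "
from h import *
plan([(.30,-.25,.24),(.45,.165,.2)],yaw=-.412)"
```

```text
[0.0,-0.004,0.03,-0.033,-0.117,0.0,0.0,0.0,-0.009,0.059,-0.066,-0.233,0.0,0.0,0.0,-0.013,0.089,-0.099,-0.35,0.0,0.0,0.0,-0.017,0.118,-0.132,-0.467,-0.001,0.0,0.0,-0.022,0.148,-0.165,-0.584,-0.001,0.0]
[0.0,-0.004,0.043,-0.011,-0.117,0.0,0.0,0.0,-0.009,0.086,-0.022,-0.233,0.0,0.0,0.0,-0.013,0.129,-0.034,-0.35,0.0,0.0,0.0,-0.009,0.169,-0.052,-0.35,0.0,0.0,0.0,-0.005,0.209,-0.069,-0.35,0.0,0.0]
[0.0,0.004,0.044,-0.003,0.0,0.0,0.0,0.0,0.008,0.088,-0.006,0.0,0.0,0.0,0.0,0.012,0.132,-0.009,0.0,0.0,0.0,0.0,0.016,0.176,-0.011,0.0,0.0,0.0,0.0,0.02,0.22,-0.014,0.0,0.0,0.0]
[0.0,0.004,0.044,-0.003,0.0,0.0,0.0,0.0,0.008,0.088,-0.006,0.0,0.0,0.0,0.0,0.012,0.132,-0.009,0.0,0.0,0.0]
```

Request:
arm_command(
  moves=[0,-0.004,0.03,-0.033,-0.117,0,0,0,-0.009,0.059,-0.066,-0.233,0,0,0,-0.013,0.089,-0.099,-0.35,0,0,0,-0.017,0.118,-0.132,-0.467,0,0,0,-0.022,0.148,-0.165,-0.584,0,0],
)

```text
t: 0.65
tool_pos: [0.236, -0.3645, 0.2269]
tool_rot: [0.262, 0.657, -0.261, 0.657]
force: [1.4, -0.1, 0.2]
gripper_width: 1.003
```

Request:
arm_command(
  moves=[0,-0.004,0.043,-0.011,-0.117,0,0,0,-0.009,0.086,-0.022,-0.233,0,0,0,-0.013,0.129,-0.034,-0.35,0,0,0,-0.009,0.169,-0.052,-0.35,0,0,0,-0.005,0.209,-0.069,-0.35,0,0],
)

```text
t: 1.15
tool_pos: [0.3299, -0.1635, 0.2323]
tool_rot: [0.144, 0.692, -0.143, 0.693]
force: [1.2, -0.1, -0.2]
gripper_width: 1.002
```

Request:
arm_command(
  moves=[0,0.004,0.044,-0.003,0,0,0,0,0.008,0.088,-0.006,0,0,0,0,0.012,0.132,-0.009,0,0,0,0,0.016,0.176,-0.011,0,0,0,0,0.02,0.22,-0.014,0,0,0],
)

```text
t: 1.65
tool_pos: [0.4046, 0.0458, 0.2126]
tool_rot: [0.144, 0.692, -0.143, 0.693]
force: [0.2, -0.3, -0.3]
gripper_width: 1.0
```

Request:
arm_command(
  moves=[0,0.004,0.044,-0.003,0,0,0,0,0.008,0.088,-0.006,0,0,0,0,0.012,0.132,-0.009,0,0,0,0,0.012,0.132,-0.009,0,0,0],
)

```text
t: 2.05
tool_pos: [0.4497, 0.175, 0.1999]
tool_rot: [0.143, 0.693, -0.14, 0.693]
force: [-0.1, -0.6, -0.3]
gripper_width: 1.002
```

```bash
python3 - <<'E'
from h import *
w=cam("wrist");save(w,"w1.png");im=w["img"];hsv=cv2.cvtColor(im,cv2.COLOR_RGB2HSV)
y=cv2.inRange(hsv,(22,180,120),(34,255,255))
for c in sorted(cv2.findContours(y,0,1)[0],key=cv2.contourArea)[-3:]:
    r=cv2.minAreaRect(c);P=np.array([onz(w,*p,.064) for p in cv2.boxPoints(r)])
    e=P[1]-P[0];f=P[2]-P[1];l=max(e,f,key=np.linalg.norm)
    print(r,P.mean(0).round(3),np.linalg.norm(e),np.linalg.norm(f),np.arctan2(l[1],l[0]))
E
```

```text
((314.0, 285.0), (0.0, 0.0), 0.0) [0.458 0.044 0.064] 0.0 0.0 0.0
((295.09796142578125, 326.6546936035156), (4.162919521331787, 9.848857879638672), 23.962486267089844) [0.421 0.005 0.064] 0.011872029957778247 0.0046452197479850445 0.8211479316084048
((271.5, 172.0), (90.0, 25.0), 90.0) [0.462 0.171 0.064] 0.023245622420286036 0.08830539730677171 -1.9546896561789011
```

View pics/w1.png

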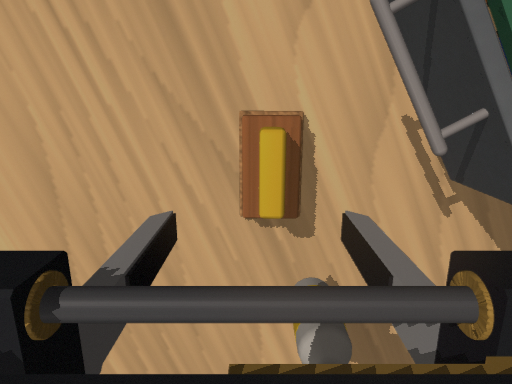

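The wrist view shows the bar at (272,172), aligned with the jaws; the handle is at the upper right. Both views agree on the bar's centre, (0.462, 0.171). Next I grasp it.

```bash
python3 -c "
from h import *
plan([(.462,.171,.15),(.462,.171,.038)],yaw=-.39)
print()
plan([(.462,.171,.26),(.454,-.279,.26)],clo=1,start=((.462,.171,.038),-.39))"
```

```text
[0.0,0.025,0.002,0.006,-0.007,0.0,0.0,0.0,0.05,0.004,0.013,-0.014,-0.001,-0.001,0.0,0.087,0.004,0.013,-0.014,-0.001,-0.001,0.0,0.125,0.004,0.013,-0.014,-0.001,-0.001,0.0,0.162,0.004,0.013,-0.014,-0.001,-0.001]

[1.0,-0.044,0.0,0.0,0.0,0.0,0.0,1.0,-0.089,0.0,0.0,0.0,0.0,0.0,1.0,-0.133,0.0,0.0,0.0,0.0,0.0,1.0,-0.178,0.0,0.0,0.0,0.0,0.0,1.0,-0.222,0.0,0.0,0.0,0.0,0.0]
[1.0,0.0,-0.042,0.016,0.0,0.0,0.0,1.0,0.0,-0.084,0.033,0.0,0.0,0.0,1.0,0.0,-0.126,0.049,0.0,0.0,0.0,1.0,0.0,-0.168,0.065,0.0,0.0,0.0,1.0,0.0,-0.21,0.082,0.0,0.0,0.0]
[1.0,0.0,-0.042,0.016,0.0,0.0,0.0,1.0,0.0,-0.084,0.033,0.0,0.0,0.0,1.0,0.0,-0.126,0.049,0.0,0.0,0.0,1.0,0.0,-0.168,0.065,0.0,0.0,0.0,1.0,0.0,-0.21,0.082,0.0,0.0,0.0]
```

Request:
arm_command(
  moves=[0,0.025,0.002,0.006,-0.007,0,0,0,0.05,0.004,0.013,-0.014,0,0,0,0.087,0.004,0.013,-0.014,0,0,0,0.125,0.004,0.013,-0.014,0,0,0,0.162,0.004,0.013,-0.014,0,0],
)

```text
t: 2.6
tool_pos: [0.4617, 0.1696, 0.0371]
tool_rot: [0.138, 0.694, -0.137, 0.694]
force: [0.6, 0.7, 0.7]
gripper_width: 1.002
```

Request:
arm_command(
  moves=[1,0,0,0,0,0,0,1,0,0,0,0,0,0,1,0,0,0,0,0,0,1,0,0,0,0,0,0,1,0,0,0,0,0,0],
  newtons=25,
)

```text
t: 3.1
tool_pos: [0.4628, 0.1698, 0.0387]
tool_rot: [0.138, 0.693, -0.137, 0.695]
force: [0.3, -0.4, 0.6]
gripper_width: 0.612
```

Request:
arm_command(
  moves=[1,0,0,0,0,0,0,1,0,0,0,0,0,0,1,0,0,0,0,0,0,1,0,0,0,0,0,0,1,0,0,0,0,0,0],
)

```text
t: 3.6
tool_pos: [0.4624, 0.17, 0.0387]
tool_rot: [0.138, 0.693, -0.137, 0.694]
force: [-0.7, 0.6, 1.7]
gripper_width: 0.277
```

Request:
arm_command(
  moves=[1,-0.01,0,0,0,0,0,1,-0.03,0,0,0,0,0,1,-0.07,0,0,0,0,0,1,-0.11,0,0,0,0,0,1,-0.15,0,0,0,0,0],
)

```text
t: 4.1
tool_pos: [0.4614, 0.1695, 0.1901]
tool_rot: [0.138, 0.693, -0.137, 0.694]
force: [1.8, 0.2, -3.4]
gripper_width: 0.272
```

Request:
arm_command(
  moves=[1,-0.035,0,0,0,0,0,1,-0.075,0,0,0,0,0,1,-0.085,-0.02,0.008,0,0,0,1,-0.085,-0.05,0.02,0,0,0,1,-0.085,-0.08,0.031,0,0,0],
)

```text
t: 4.6
tool_pos: [0.4593, 0.0828, 0.2757]
tool_rot: [0.137, 0.693, -0.137, 0.694]
force: [0.7, -0.2, -3.5]
gripper_width: 0.271
```

Request:
arm_command(
  moves=[1,0,-0.042,0.017,0,0,0,1,0,-0.084,0.033,0,0,0,1,0,-0.126,0.05,0,0,0,1,0,-0.168,0.066,0,0,0,1,0,-0.21,0.083,0,0,0],
)

```text
t: 5.1
tool_pos: [0.4554, -0.1446, 0.2757]
tool_rot: [0.137, 0.693, -0.137, 0.694]
force: [1.2, -0.4, -2.8]
gripper_width: 0.274
```

Request:
arm_command(
  moves=[1,0,-0.042,0.017,0,0,0,1,0,-0.084,0.033,0,0,0,1,0,-0.127,0.05,0,0,0,1,0,-0.127,0.05,0,0,0],
)

```text
t: 5.5
tool_pos: [0.4528, -0.2873, 0.2747]
tool_rot: [0.138, 0.693, -0.14, 0.694]
force: [1.0, 1.2, -3.9]
gripper_width: 0.275
```

```bash
python3 - <<'E'
from h import *
b=cam("top");save(b,"t1.png")
s=state();print(s["tool_pos"]);plan([(.454,-.279,.2),(.454,-.279,.055)],clo=1)
E
```

```text
[ 0.45269583 -0.2836876   0.27476704]
[1.0,0.037,0.002,0.0,0.0,0.0,0.0,1.0,0.075,0.005,-0.001,0.0,0.0,0.0,1.0,0.111,0.005,-0.001,0.0,0.0,0.0,1.0,0.147,0.005,-0.001,0.0,0.0,0.0,1.0,0.184,0.005,-0.001,0.0,0.0,0.0]
[1.0,0.036,0.0,0.0,0.0,0.0,0.0]
```

Request:
arm_command(
  moves=[1,0.037,0.002,0,0,0,0,1,0.075,0.005,-0.001,0,0,0,1,0.111,0.005,-0.001,0,0,0,1,0.147,0.005,-0.001,0,0,0,1,0.184,0.005,-0.001,0,0,0],
)

```text
t: 6.05
tool_pos: [0.4537, -0.2769, 0.0899]
tool_rot: [0.138, 0.693, -0.137, 0.694]
force: [0.1, 0.4, -2.9]
gripper_width: 0.275
```

Request:
arm_command(
  moves=[1,0.018,0,0,0,0,0,1,0.032,0,0,0,0,0,1,0.04,0,0,0,0,0,1,0.045,0,0,0,0,0,1,0.047,0,0,0,0,0],
)

```text
t: 6.55
tool_pos: [0.4539, -0.2765, 0.0431]
tool_rot: [0.138, 0.693, -0.137, 0.694]
force: [-1.4, -1.0, 1.5]
gripper_width: 0.278
```

Contact: the force has gone from −2.9 to +1.5 N. I release and lift.

Request:
arm_command(
  moves=[0.3,0,0,0,0,0,0,0.3,0,0,0,0,0,0,0.3,0,0,0,0,0,0,0.3,0,0,0,0,0,0,0.3,0,0,0,0,0,0],
)

```text
t: 7.05
tool_pos: [0.4541, -0.2766, 0.0435]
tool_rot: [0.138, 0.693, -0.137, 0.694]
force: [0.6, 0.4, 0.9]
gripper_width: 0.662
```

Request:
arm_command(
  moves=[0.3,-0.04,0,0,0,0,0,0.3,-0.085,0,0,0,0,0,0.3,-0.13,0,0,0,0,0,0.3,-0.175,0,0,0,0,0,0.3,-0.22,0,0,0,0,0],
)

```text
t: 7.55
tool_pos: [0.4535, -0.2766, 0.2656]
tool_rot: [0.138, 0.693, -0.138, 0.694]
force: [1.5, 0.0, 0.1]
gripper_width: 0.7
```

```bash
python3 - <<'E'
from h import *
# hover in front of handle so the wrist camera sees it
plan([(.49,0.0,.27),(.53,.205,.25)],yaw=.055,clo=.3)
E
```

```text
[0.3,-0.001,0.045,-0.012,-0.075,0.0,0.0,0.3,-0.001,0.09,-0.024,-0.149,0.001,0.0,0.3,-0.002,0.135,-0.036,-0.224,0.001,0.0,0.3,-0.003,0.18,-0.048,-0.298,0.001,-0.001,0.3,-0.004,0.225,-0.06,-0.373,0.002,-0.001]
[0.3,-0.001,0.046,0.005,-0.075,0.0,0.0,0.3,0.003,0.087,0.012,-0.075,0.0,0.0,0.3,0.007,0.129,0.02,-0.075,0.0,0.0,0.3,0.011,0.17,0.027,-0.075,0.0,0.0,0.3,0.015,0.211,0.034,-0.075,0.0,0.0]
[0.3,0.004,0.04,0.01,0.0,0.0,0.0]
```

Request:
arm_command(
  moves=[0.3,0,0.045,-0.012,-0.075,0,0,0.3,0,0.09,-0.024,-0.149,0,0,0.3,0,0.135,-0.036,-0.224,0,0,0.3,0,0.18,-0.048,-0.298,0,0,0.3,0,0.225,-0.06,-0.373,0,0],
)

```text
t: 8.05
tool_pos: [0.4839, -0.0441, 0.266]
tool_rot: [0.006, 0.706, -0.006, 0.708]
force: [0.4, -0.5, 0.7]
gripper_width: 0.701
```

Request:
arm_command(
  moves=[0.3,0,0.046,0.005,-0.075,0,0,0.3,0.003,0.087,0.012,-0.075,0,0,0.3,0.007,0.129,0.02,-0.075,0,0,0.3,0.011,0.17,0.027,-0.075,0,0,0.3,0.015,0.211,0.034,-0.075,0,0],
)

```text
t: 8.55
tool_pos: [0.5215, 0.1681, 0.2512]
tool_rot: [-0.021, 0.706, 0.021, 0.708]
force: [-0.4, -0.6, 0.6]
gripper_width: 0.697
```

Request:
arm_command(
  moves=[0.3,0.004,0.03,0.01,0,0,0,0.3,0.004,0.03,0.01,0,0,0,0.3,0.004,0.03,0.01,0,0,0],
)

```text
t: 8.85
tool_pos: [0.5294, 0.1988, 0.2468]
tool_rot: [-0.021, 0.706, 0.021, 0.708]
force: [0.2, -0.2, 0.2]
gripper_width: 0.701
```

```bash
python3 - <<'E'
from h import *
import pickle
w=cam("wrist");b=cam("top");pickle.dump((w,b),open("k2.pkl","wb"));
s=state();print(s["tool_pos"],R.from_quat(s["tool_rot"]).as_matrix().round(3))
o=np.hstack([w["img"][:,:],cv2.resize(b["img"][100:292,256:400],None,fx=2,fy=2)])
cv2.imwrite("pics/c2.png",o[:,:,::-1])
for p in [(.582,.269,.12),(.59,.145,.12)]: print(proj(w,p))
im=b["img"];hsv=cv2.cvtColor(im,cv2.COLOR_RGB2HSV);y=cv2.inRange(hsv,(22,180,120),(34,255,255));y[:,:300]=0;y[:190]=0;y[265:]=0;y[:,380:]=0
r=cv2.minAreaRect(max(cv2.findContours(y,0,1)[0],key=cv2.contourArea));P=np.array([onz(b,*p,.068) for p in cv2.boxPoints(r)]);print('sander',P.mean(0))
E
```

```text
[0.5295234 0.1976057 0.2472803] [[ 0.003 -0.058  0.998]
 [-0.001  0.998  0.058]
 [-1.    -0.001  0.003]]
[321.75783602 102.48555444]
[316.44087345 233.36485191]
sander [ 0.4519595  -0.27567928  0.068     ]
```

View pics/c2.png

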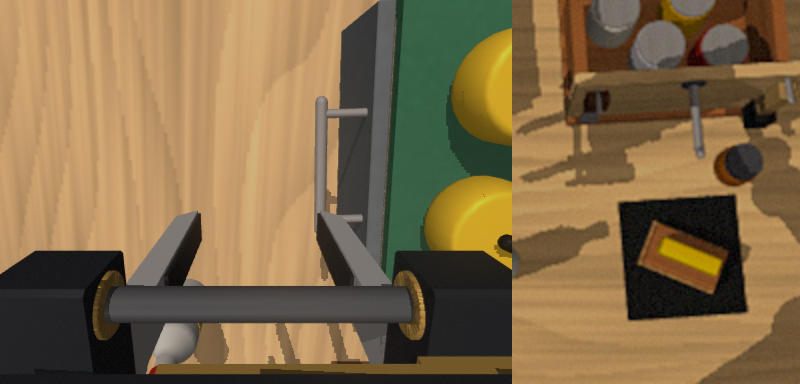

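The sander is on the mat at (0.452, −0.276), with the mat's centre at (0.454, −0.279). In the wrist view the handle runs along column 321 from row 97 to about 230.

```bash
python3 - <<'E'
from h import *
import pickle
w,b=pickle.load(open("k2.pkl","rb"))
for p in [(321,97),(321,205),(345,112),(350,218)]: print(onz(w,*p,.12).round(4))
im=w["img"][:,300:345].astype(int)
for v in (130,160,190): print(v, im[v].sum(1)//3)
E
```

```text
[0.5808 0.2737 0.12  ]
[0.5914 0.1741 0.12  ]
[0.6036 0.262  0.12  ]
[0.6207 0.1627 0.12  ]
130 [152 152 153 154 153 153 152 153 150 151 153 154 155 155 155 105 110 119
 130 135 136 132 130 124 113 103  87 121 144 146 144 143 143 144 142 142
 143 143  97  65  60  61  60  59  60]
160 [151 149 149 148 150 148 148 149 150 151 151 150 149 147 128 105 113 124
 134 138 133 131 128 119 108  96  90 132 143 147 153 153 155 155 157 156
 158 158  86  60  61  61  63  62  61]
190 [144 143 142 143 144 149 152 153 156 157 156 153 152 155 124 108 117 127
 137 138 132 130 125 115 104  88  87  99 100 148 155 155 155 155 156 157
 156  94  58  61  61  61  61  60  61]
```

```bash
python3 - <<'E'
from h import *
plan([(.587,.209,.20),(.587,.209,.108)],yaw=.07,clo=.68)
E
```

```text
[0.68,0.024,0.004,0.029,-0.006,0.001,0.0,0.68,0.047,0.008,0.058,-0.012,0.003,0.001,0.68,0.093,0.008,0.058,-0.012,0.003,0.001,0.68,0.139,0.008,0.058,-0.012,0.003,0.001]
```

Request:
arm_command(
  moves=[0.68,0.02,0.004,0.029,-0.006,0,0,0.68,0.047,0.008,0.058,-0.012,0.003,0,0.68,0.047,0.008,0.058,-0.012,0.003,0,0.68,0.047,0.008,0.058,-0.012,0.003,0,0.68,0.047,0.008,0.058,-0.012,0.003,0],
)

```text
t: 9.45
tool_pos: [0.5868, 0.208, 0.2017]
tool_rot: [-0.024, 0.706, 0.024, 0.707]
force: [-0.2, -0.6, 1.0]
gripper_width: 0.328
```

Request:
arm_command(
  moves=[0.68,0.02,0,0,0,0,0,0.68,0.045,0,0,0,0,0,0.68,0.07,0,0,0,0,0,0.68,0.092,0,0,0,0,0,0.68,0.092,0,0,0,0,0],
)

```text
t: 9.95
tool_pos: [0.5843, 0.2072, 0.1083]
tool_rot: [-0.025, 0.708, 0.024, 0.705]
force: [-0.2, 0.6, 0.0]
gripper_width: 0.32
```

Request:
arm_command(
  moves=[1,0,0,0,0,0,0,1,0,0,0,0,0,0,1,0,0,0,0,0,0,1,0,0,0,0,0,0],
  newtons=12,
)

```text
t: 10.35
tool_pos: [0.5857, 0.2074, 0.1104]
tool_rot: [-0.025, 0.707, 0.024, 0.707]
force: [0.5, -0.3, 5.5]
gripper_width: 0.111
```

Request:
arm_command(
  moves=[1,0,0,-0.015,0,0,0,1,0,0,-0.04,0,0,0,1,0,0,-0.065,0,0,0,1,0,0,-0.09,0,0,0,1,0,0,-0.11,0,0,0],
)

```text
t: 10.85
tool_pos: [0.4751, 0.1973, 0.1105]
tool_rot: [-0.027, 0.706, 0.023, 0.707]
force: [2.6, -6.4, -0.1]
gripper_width: 0.114
```

Request:
arm_command(
  moves=[1,0,0,-0.015,0,0,0,1,0,0,-0.027,0,0,0,1,0,0,-0.034,0,0,0,1,0,0,-0.037,0,0,0,1,0,0,-0.038,0,0,0],
)

```text
t: 11.35
tool_pos: [0.4454, 0.1948, 0.1109]
tool_rot: [-0.027, 0.701, 0.023, 0.713]
force: [15.8, -1.8, -15.4]
gripper_width: 0.112
```

At the stop: 0.141 m of travel and 16 N. I open, lift and look.

Request:
arm_command(
  moves=[0.5,0,0,0,0,0,0,0.5,0,0,0,0,0,0,0.5,0,0,0,0,0,0,0.5,0,0,0,0,0,0],
)

```text
t: 11.75
tool_pos: [0.4448, 0.1949, 0.111]
tool_rot: [-0.027, 0.701, 0.023, 0.712]
force: [0.1, 0.6, 0.2]
gripper_width: 0.416
```

Request:
arm_command(
  moves=[0.5,-0.03,0,0,0,0,0,0.5,-0.07,0,0,0,0,0,0.5,-0.11,0,0,0,0,0,0.5,-0.15,0,0,0,0,0,0.5,-0.19,0,0,0,0,0],
)

```text
t: 12.25
tool_pos: [0.4408, 0.196, 0.3027]
tool_rot: [-0.027, 0.701, 0.023, 0.712]
force: [0.9, 0.5, 1.0]
gripper_width: 0.5
```

Request:
arm_command(
  moves=[0.5,0,0,0.04,0,0,0,0.5,0,0,0.08,0,0,0,0.5,0,0,0.1,0,0,0,0.5,0,0,0.1,0,0,0,0.5,0,0,0.1,0,0,0],
)

```text
t: 12.75
tool_pos: [0.5396, 0.2031, 0.3038]
tool_rot: [-0.027, 0.702, 0.023, 0.711]
force: [1.3, -0.1, 0.2]
gripper_width: 0.501
```

```bash
python3 - <<'E'
from h import *
import pickle
s=state();w=cam("wrist");b=cam("top");a=cam("side");pickle.dump((w,b,a),open("k3.pkl","wb"));
print(s["tool_pos"],R.from_quat(s["tool_rot"]).as_matrix().round(3))
o=np.zeros((600,800,3),np.uint8);o[:384,:512]=w["img"];o[:240,512:]=cv2.resize(b["img"][110:210,100:220],(288,240),interpolation=2);o[384:600,:400]=cv2.resize(a["img"][160:322,0:300],(400,216))
cv2.imwrite("pics/c3.png",o[:,:,::-1])
E
```

```text
[0.53964313 0.20309347 0.30376545] [[ 0.014 -0.071  0.997]
 [-0.005  0.997  0.071]
 [-1.    -0.006  0.013]]
```

View pics/c3.png

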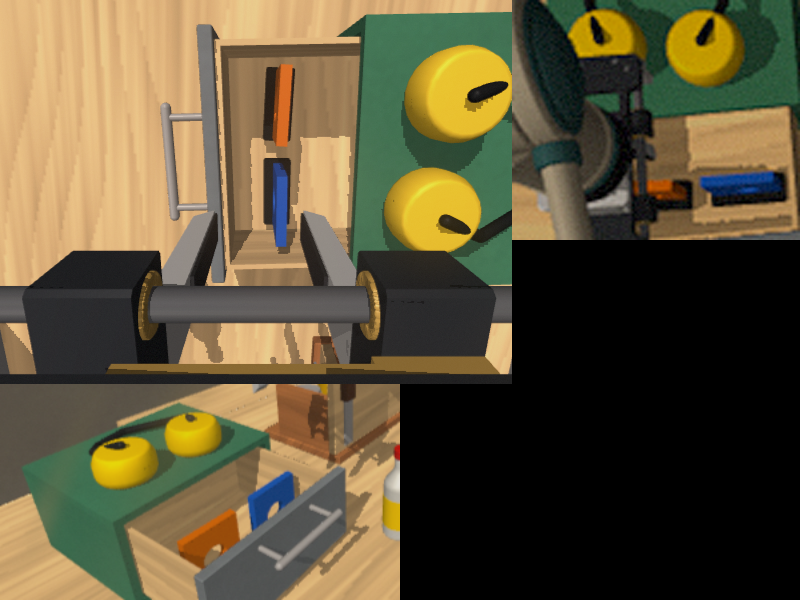

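The drawer is open. In the wrist view orange is at (283,105), the +y side, and blue is at (280,205). Next I measure the orange plate's top face.

```bash
python3 - <<'E'
from h import *
import pickle
w,b,a=pickle.load(open("k3.pkl","rb"))
im=w["img"];hsv=cv2.cvtColor(im,cv2.COLOR_RGB2HSV)
m=cv2.inRange(hsv,(4,190,60),(16,255,255));m[:50]=0;m[160:]=0;m[:,:255]=0;m[:,305:]=0
for v in (66,75,90,105,120,135,142): print(v,[(u,int(im[v,u,0]),) for u in np.where(m[v])[0]])
v,u=np.where(m);print(v.min(),v.max())
print(m.sum(1)[55:75]//255, m.sum(1)[138:152]//255)
E
```

```text
66 [(np.int64(280), 147), (np.int64(281), 211), (np.int64(282), 219), (np.int64(283), 219), (np.int64(284), 219), (np.int64(285), 219), (np.int64(286), 219), (np.int64(287), 219), (np.int64(288), 219), (np.int64(289), 220), (np.int64(290), 219), (np.int64(291), 219)]
75 [(np.int64(276), 100), (np.int64(277), 107), (np.int64(278), 106), (np.int64(279), 126), (np.int64(280), 190), (np.int64(281), 216), (np.int64(282), 219), (np.int64(283), 218), (np.int64(284), 219), (np.int64(285), 219), (np.int64(286), 219), (np.int64(287), 219), (np.int64(288), 219), (np.int64(289), 219), (np.int64(290), 218), (np.int64(291), 215)]
90 [(np.int64(275), 99), (np.int64(276), 111), (np.int64(277), 127), (np.int64(278), 131), (np.int64(279), 188), (np.int64(280), 216), (np.int64(281), 218), (np.int64(282), 217), (np.int64(283), 218), (np.int64(284), 218), (np.int64(285), 218), (np.int64(286), 219), (np.int64(287), 217), (np.int64(288), 218), (np.int64(289), 218), (np.int64(290), 216)]
105 [(np.int64(274), 114), (np.int64(275), 137), (np.int64(276), 137), (np.int64(277), 131), (np.int64(278), 167), (np.in
[... 608 characters left out ...]
73), 123), (np.int64(274), 130), (np.int64(275), 130), (np.int64(276), 148), (np.int64(277), 208), (np.int64(278), 216), (np.int64(279), 217), (np.int64(280), 216), (np.int64(281), 216), (np.int64(282), 216), (np.int64(283), 216), (np.int64(284), 217), (np.int64(285), 216), (np.int64(286), 216), (np.int64(287), 214)]
142 [(np.int64(275), 132), (np.int64(276), 186), (np.int64(277), 213), (np.int64(278), 217), (np.int64(279), 216), (np.int64(280), 216), (np.int64(281), 216), (np.int64(282), 216), (np.int64(283), 217), (np.int64(284), 217), (np.int64(285), 216), (np.int64(286), 215)]
64 146
[ 0  0  0  0  0  0  0  0  0  4 12 12 13 14 16 16 17 17 17 16] [15 15 14 12 12 11 11 11  1  0  0  0  0  0]
```

```bash
python3 - <<'E'
from h import *
import pickle
w,b,a=pickle.load(open("k3.pkl","rb"))
im=w["img"];hsv=cv2.cvtColor(im,cv2.COLOR_RGB2HSV)
m=(cv2.inRange(hsv,(4,190,60),(16,255,255))>0)&(im[:,:,0]>190);m[:50]=0;m[160:]=0;m[:,:255]=0;m[:,305:]=0
r=cv2.minAreaRect(max(cv2.findContours(m.astype(np.uint8),0,1)[0],key=cv2.contourArea))
P=np.array([onz(w,*p,.122) for p in cv2.boxPoints(r)]);print(r,P.round(3),P.mean(0).round(4))
e=P[1]-P[0];f=P[2]-P[1];l=max(e,f,key=np.linalg.norm);yaw=np.arctan2(l[1],l[0])%np.pi-np.pi/2
print(np.linalg.norm(e),np.linalg.norm(f),'yaw',yaw)
# known-point check: the handle bar at z=.12, expected at TCP of the pull
for p in [(165,104),(175,218)]: print(onz(w,*p,.12).round(4))
c=P.mean(0)
plan([(c[0],c[1],.24),(c[0],c[1],.17)],yaw=yaw,clo=.5)
E
```

```text
((283.57080078125, 104.93804931640625), (10.842597007751465, 81.75184631347656), 3.814074993133545) [[0.559 0.225 0.122]
 [0.558 0.308 0.122]
 [0.569 0.309 0.122]
 [0.571 0.225 0.122]] [0.5641 0.2668 0.122 ]
0.08339734270542083 0.011067458962917926 yaw 0.01832846742114036
[0.4401 0.26   0.12  ]
[0.4519 0.1339 0.12  ]
[0.5,0.032,0.031,0.014,0.027,0.008,0.003,0.5,0.065,0.062,0.029,0.054,0.015,0.006,0.5,0.1,0.062,0.028,0.054,0.015,0.006,0.5,0.135,0.063,0.027,0.054,0.015,0.006]
```

Request:
arm_command(
  moves=[0.5,0.032,0.031,0.014,0.027,0.008,0,0.5,0.065,0.062,0.029,0.054,0.015,0,0.5,0.1,0.062,0.028,0.054,0.015,0.003,0.5,0.135,0.063,0.027,0.054,0.015,0.006,0.5,0.135,0.063,0.027,0.054,0.015,0.006],
)

```text
t: 13.4
tool_pos: [0.5591, 0.2663, 0.1651]
tool_rot: [-0.008, 0.711, 0.006, 0.704]
force: [-0.7, -0.0, 0.6]
gripper_width: 0.5
```

```bash
python3 - <<'E'
from h import *
s=state();print(s["tool_pos"],R.from_quat(s["tool_rot"]).as_matrix().round(3))
plan([(.564,.267,.097)],yaw=.018,clo=.5)
E
```

```text
[0.55909902 0.26629404 0.16505917] [[-0.01  -0.019  1.   ]
 [-0.003  1.     0.019]
 [-1.    -0.003 -0.01 ]]
[0.5,0.034,0.0,0.003,0.0,-0.005,0.001,0.5,0.068,0.001,0.006,0.001,-0.01,0.003]
```

Request:
arm_command(
  moves=[0.5,0.034,0,0.005,0,-0.01,0,0.5,0.06,0.001,0.006,0,-0.01,0.003,0.5,0.068,0.001,0.006,0,-0.01,0.003,0.5,0.068,0.001,0.006,0,-0.01,0.003],
)

```text
t: 13.8
tool_pos: [0.5643, 0.2671, 0.0978]
tool_rot: [-0.007, 0.707, 0.007, 0.707]
force: [0.5, -0.4, 0.5]
gripper_width: 0.501
```

Request:
arm_command(
  moves=[1,0,0,0,0,0,0,1,0,0,0,0,0,0,1,0,0,0,0,0,0,1,0,0,0,0,0,0,1,0,0,0,0,0,0],
  newtons=20,
)

```text
t: 14.3
tool_pos: [0.5644, 0.2672, 0.0983]
tool_rot: [-0.007, 0.707, 0.007, 0.707]
force: [-0.6, 0.5, 4.1]
gripper_width: 0.128
```

Request:
arm_command(
  moves=[1,0,0,0,0,0,0,1,0,0,0,0,0,0],
)

```text
t: 14.5
tool_pos: [0.5645, 0.2672, 0.0983]
tool_rot: [-0.007, 0.707, 0.007, 0.707]
force: [-0.3, -0.2, 0.9]
gripper_width: 0.127
```

Request:
arm_command(
  moves=[1,-0.03,0,0,0,0,0,1,-0.07,0,0,0,0,0,1,-0.115,0,0,0,0,0,1,-0.16,0,0,0,0,0,1,-0.205,0,0,0,0,0],
)

```text
t: 15.0
tool_pos: [0.5637, 0.2669, 0.3042]
tool_rot: [-0.007, 0.707, 0.007, 0.707]
force: [0.4, 0.6, -2.3]
gripper_width: 0.126
```

```bash
python3 - <<'E'
from h import *
s=state();print(s["tool_pos"],s["force"],s["gripper_width"])
plan([(.48,-.05,.30),(.49,-.266,.28)],yaw=.03,clo=1)
E
```

```text
[0.56366519 0.26691774 0.30422406] [ 0.36415901  0.60114483 -2.31797779] 0.12599519949135457
[1.0,0.001,-0.045,-0.013,-0.002,0.0,0.0,1.0,0.001,-0.09,-0.026,-0.003,0.0,0.0,1.0,0.002,-0.135,-0.038,-0.005,0.0,0.0,1.0,0.003,-0.18,-0.051,-0.006,-0.001,0.0,1.0,0.003,-0.225,-0.064,-0.008,-0.001,0.0]
[1.0,0.001,-0.045,-0.013,-0.002,0.0,0.0,1.0,0.001,-0.09,-0.026,-0.003,0.0,0.0,1.0,0.005,-0.133,-0.025,-0.003,0.0,0.0,1.0,0.009,-0.176,-0.025,-0.003,0.0,0.0,1.0,0.013,-0.22,-0.024,-0.003,0.0,0.0]
[1.0,0.004,-0.043,0.001,0.0,0.0,0.0,1.0,0.008,-0.086,0.001,0.0,0.0,0.0]
```

Request:
arm_command(
  moves=[1,0,-0.045,-0.013,-0.002,0,0,1,0,-0.09,-0.026,-0.003,0,0,1,0,-0.135,-0.038,-0.005,0,0,1,0,-0.18,-0.051,-0.006,0,0,1,0,-0.225,-0.064,-0.008,0,0],
)

```text
t: 15.5
tool_pos: [0.5026, 0.0393, 0.3037]
tool_rot: [-0.01, 0.708, 0.01, 0.706]
force: [1.2, 0.1, -1.7]
gripper_width: 0.125
```

Request:
arm_command(
  moves=[1,0,-0.045,-0.013,-0.002,0,0,1,0,-0.09,-0.026,-0.003,0,0,1,0.005,-0.133,-0.025,-0.003,0,0,1,0.009,-0.176,-0.025,-0.003,0,0,1,0.013,-0.22,-0.024,-0.003,0,0],
)

```text
t: 16.0
tool_pos: [0.4837, -0.1827, 0.2902]
tool_rot: [-0.011, 0.708, 0.011, 0.706]
force: [-0.4, -0.2, -2.3]
gripper_width: 0.128
```

Request:
arm_command(
  moves=[1,0.004,-0.043,0,0,0,0,1,0.008,-0.078,0,0,0,0,1,0.008,-0.078,0,0,0,0,1,0.008,-0.078,0,0,0,0],
)

```text
t: 16.4
tool_pos: [0.4855, -0.2609, 0.281]
tool_rot: [-0.009, 0.709, 0.011, 0.705]
force: [-0.1, -0.0, -2.3]
gripper_width: 0.125
```

```bash
python3 - <<'E'
from h import *
import pickle
s=state();w=cam("wrist");a=cam("side");pickle.dump((w,a),open("k4.pkl","wb"));
print(s["tool_pos"],R.from_quat(s["tool_rot"]).as_matrix().round(3))
o=np.zeros((600,800,3),np.uint8);o[:384,:512]=w["img"];o[384:600,:648]=cv2.resize(a["img"][90:210,180:540],(648*332//360,216))[:,:648] if 0 else cv2.resize(a["img"][90:210,152:512],(648,216))
cv2.imwrite("pics/c4.png",o[:,:,::-1])
for p in [(.579,-.267,.19),(.669,-.265,.19)]:print(proj(w,p),proj(a,p))
E
```

```text
[ 0.48547982 -0.26085305  0.28099294] [[-0.005 -0.028  1.   ]
 [ 0.003  1.     0.028]
 [-1.     0.003 -0.005]]
[370.12628691 196.37495836] [311.9350097  146.18630464]
[477.93856661 197.25249369] [284.72719544 139.93477304]
```

View pics/c4.png

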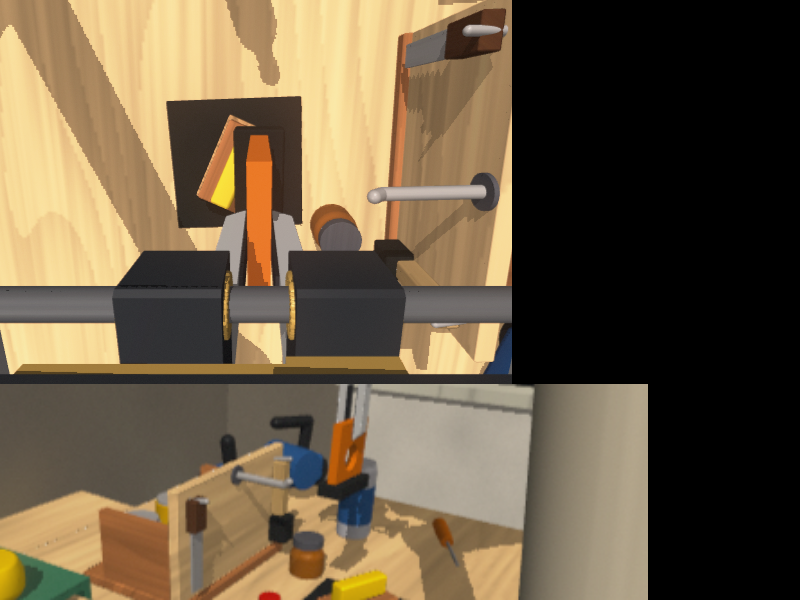

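The peg is clear: tip at (372,196), root at (478,190). The orange block hangs squarely in the fingers.

```bash
python3 - <<'E'
from h import *
import pickle
w,a=pickle.load(open("k4.pkl","rb"))
im=w["img"].astype(int)
ps=[]
for u in (395,410,425,440,455,465):
    c=im[175:215,u]; sat=c.max(1)-c.min(1); g=np.where((sat<30))[0]+175; v=g.mean(); ps.append(onz(w,u,v,.19)); print(u,g.min(),g.max(),ps[-1].round(4))
ps=np.array(ps);k=np.polyfit(ps[:,0],ps[:,1],1);print('yaw',k[0])
for u in (370,377,478): print(u,onz(w,u,np.interp(u,[370,478],[196,190]),.19).round(4))
# side-view tip, as cross check of height: closest points of rays
u,v=152+292/1.8,90+(484-384)/1.8
o1,d1=ray(a,u,v);o2,d2=ray(w,375,195.5)
A=np.c_[d1,-d2];t=np.linalg.lstsq(A,o2-o1,rcond=None)[0];print(o1+d1*t[0],o2+d2*t[1])
E
```

```text
395 187 199 [ 0.5994 -0.2634  0.19  ]
410 187 199 [ 0.6119 -0.2631  0.19  ]
425 186 199 [ 0.6243 -0.2623  0.19  ]
440 186 199 [ 0.6367 -0.2619  0.19  ]
455 186 199 [ 0.6492 -0.2615  0.19  ]
465 185 198 [ 0.6574 -0.2604  0.19  ]
yaw 0.04879751003425993
370 [ 0.5789 -0.2667  0.19  ]
377 [ 0.5847 -0.2662  0.19  ]
478 [ 0.6679 -0.2588  0.19  ]
[ 0.57308028 -0.26890261  0.19256741] [ 0.58135256 -0.26489612  0.19448464]
```

```bash
python3 - <<'E'
from h import *
plan([(.535,-.2655,.221)],yaw=.05,clo=1)
E
```

```text
[1.0,0.03,-0.004,0.025,-0.01,-0.002,-0.001,1.0,0.061,-0.008,0.049,-0.019,-0.004,-0.002]
```

Request:
arm_command(
  moves=[1,0.03,-0.004,0.025,-0.01,-0.002,0,1,0.061,-0.008,0.049,-0.019,-0.004,-0.002,1,0.061,-0.008,0.049,-0.019,-0.004,-0.002,1,0.061,-0.008,0.049,-0.019,-0.004,-0.002],
)

```text
t: 16.9
tool_pos: [0.5345, -0.2644, 0.2203]
tool_rot: [-0.018, 0.708, 0.019, 0.706]
force: [0.5, -0.3, -1.8]
gripper_width: 0.126
```

```bash
python3 - <<'E'
from h import *
s=state();print(s["tool_pos"],R.from_quat(s["tool_rot"]).as_matrix().round(3))
a=cam("side");w=cam("wrist")
o=np.zeros((384,800,3),np.uint8);o[:,:432]=w["img"][:,80:];o[:,432:]=cv2.resize(a["img"][90:210,260:375],(368,384),interpolation=2)
cv2.imwrite("pics/c5.png",o[:,:,::-1])
plan([(.622,-.2625,.2205)],yaw=.05,clo=1)
E
```

```text
[ 0.53446485 -0.26435434  0.22026647] [[-0.002 -0.052  0.999]
 [ 0.001  0.999  0.052]
 [-1.     0.001 -0.002]]
[1.0,0.001,-0.001,0.044,0.0,0.001,0.001,1.0,0.002,-0.002,0.087,0.001,0.001,0.001]
```

View pics/c5.png

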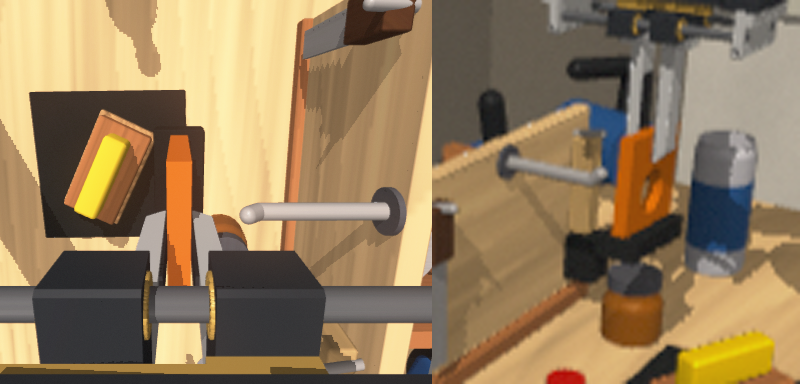

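The wrist view shows the block just outside the peg's tip (245,214), in line with it. I insert slowly and watch the force.

Request:
arm_command(
  moves=[1,0,0,0.015,0,0,0,1,0,-0.001,0.03,0,0,0,1,0,-0.001,0.045,0,0,0,1,0,-0.001,0.06,0,0,0],
)

```text
t: 17.4
tool_pos: [0.5953, -0.2634, 0.2247]
tool_rot: [-0.019, 0.705, 0.017, 0.708]
force: [-0.9, 0.8, -2.2]
gripper_width: 0.127
```

Request:
arm_command(
  moves=[1,0,0,0.01,0,0,0,1,0,0,0.02,0,0,0,1,0,0,0.029,0,0,0,1,0,0,0.029,0,0,0],
)

```text
t: 17.8
tool_pos: [0.6252, -0.2619, 0.225]
tool_rot: [-0.019, 0.705, 0.017, 0.709]
force: [-0.9, 0.4, -3.4]
gripper_width: 0.124
```

No contact. I lower onto the peg.

Request:
arm_command(
  moves=[1,0.008,0,-0.003,0,0,0,1,0.015,0,-0.003,0,0,0,1,0.019,0,-0.003,0,0,0,1,0.021,0,-0.003,0,0,0],
)

```text
t: 18.2
tool_pos: [0.6212, -0.2619, 0.2043]
tool_rot: [-0.019, 0.706, 0.017, 0.708]
force: [-3.3, 1.5, 6.8]
gripper_width: 0.124
```

Request:
arm_command(
  moves=[0.7,-0.001,0,0,0,0,0,0.7,-0.001,0,0,0,0,0,0.7,-0.001,0,0,0,0,0,0.7,-0.001,0,0,0,0,0],
)

```text
t: 18.6
tool_pos: [0.6214, -0.262, 0.2055]
tool_rot: [-0.019, 0.705, 0.017, 0.708]
force: [0.5, -0.5, -0.4]
gripper_width: 0.298
```

```bash
python3 - <<'E'
from h import *
a=cam("side");s=state();print(s["tool_pos"],s["force"],s["gripper_width"])
cv2.imwrite("pics/c6.png",cv2.resize(a["img"][90:210,240:390],(600,480),interpolation=2)[:,:,::-1])
E
```

```text
[ 0.62135916 -0.26199278  0.20538266] [-0.60942829 -0.25564716 -0.51439456] 0.3006798748578138
```

View pics/c6.png

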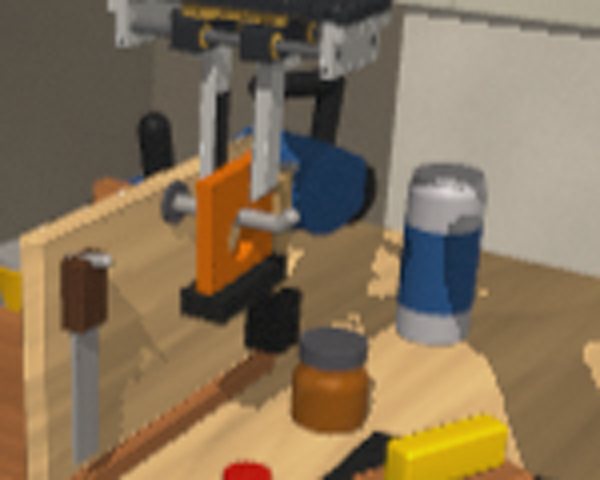

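The block is on the peg and the fingers are open around it. I lift straight up and retreat.

Request:
arm_command(
  moves=[0.7,-0.02,0,0,0,0,0,0.7,-0.05,0,0,0,0,0,0.7,-0.09,0,0,0,0,0,0.7,-0.12,0,-0.02,0,0,0,0.7,-0.13,0,-0.06,0,0,0],
)

```text
t: 19.15
tool_pos: [0.5635, -0.2655, 0.3379]
tool_rot: [-0.021, 0.703, 0.016, 0.71]
force: [0.7, 0.4, 0.8]
gripper_width: 0.3
```

Request:
arm_command(
  moves=[0.7,0,0,-0.045,0,0,0,0.7,0,-0.02,-0.09,0,0,0,0.7,0,-0.04,-0.13,0,0,0,0.7,0,-0.08,-0.15,0,0,0,0.7,0,-0.12,-0.16,0,0,0],
)

```text
t: 19.65
tool_pos: [0.4081, -0.3943, 0.3385]
tool_rot: [-0.021, 0.703, 0.016, 0.711]
force: [1.2, -0.4, 0.7]
gripper_width: 0.303
```

```bash
python3 - <<'E'
from h import *
a=cam("side");b=cam("top");s=state();print(s["t"],s["tool_pos"],s["force"])
o=np.zeros((600,800,3),np.uint8);o[:300,:400]=cv2.resize(a["img"],(400,300));o[:600,400:]=cv2.resize(b["img"][60:270,100:240],(400,600));o[300:,:400]=cv2.resize(b["img"][100:265,280:390],(400,300)) if 0 else cv2.resize(a["img"][90:240,230:430],(400,300))
cv2.imwrite("pics/c7.png",o[:,:,::-1])
im=b["img"];hsv=cv2.cvtColor(im,cv2.COLOR_RGB2HSV);y=cv2.inRange(hsv,(22,180,120),(34,255,255));y[:,:300]=0;y[:190]=0;y[265:]=0;y[:,380:]=0
cs=cv2.findContours(y,0,1)[0]
if cs:
    r=cv2.minAreaRect(max(cs,key=cv2.contourArea));P=np.array([onz(b,*p,.068) for p in cv2.boxPoints(r)]);print('sander',P.mean(0),r)
E
```

```text
19.75 [ 0.40847407 -0.39830055  0.33645332] [ 0.24230266  0.60340557 -0.7964097 ]
sander [ 0.45195954 -0.27567928  0.068     ] ((344.4137878417969, 227.9654998779297), (31.568214416503906, 8.913376808166504), 21.801406860351562)
```

View pics/c7.png

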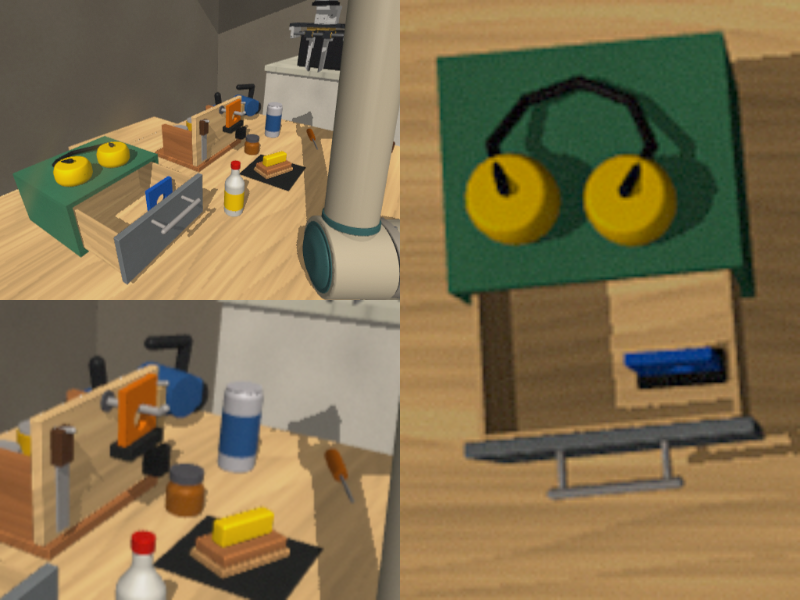

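The orange block hangs on the peg, the blue one stands in the open drawer, and the sander is on the mat. The bottle, jar and ear defenders look in place. One check of the drawer's travel, then I hand in.

```bash
python3 - <<'E'
from h import *
b=cam("top");p=onz(b,175.95,232.2,.12);q=onz(b,171.7,179.1,.12);d=np.linalg.norm(p-q);print(p,d)
if d>.136: print(close_job())
E
```

```text
[0.44052611 0.19420656 0.12      ] 0.14699873788059814
the job is handed in; nothing more can be done
None
```

The job is done and handed in at about 20 s on the robot's clock, out of the 72 s allowed.

- **Sanding block:** it stands upright on the mat about 3–4 mm from the middle. The top camera puts it at (0.452, −0.276), against (0.454, −0.279) for the mat's centre.
- **Drawer:** I pulled it to its stop, with 0.141 m of tool travel and 16 N felt at the end. The last top view gave 0.147 m. That is 5 mm over the 0.142 m stop, which I put down to reading pixels by eye.
- **Orange push block:** it hangs by its hole on the middle peg, and the last side view after the gripper left shows it there.
- **Blue push block:** it stands in the open drawer.
- **Glue bottle, jar and ear defenders:** they look upright and unmoved in the last pictures, but I checked them by eye only, not by measuring.

Two readings disagreed. The chest's yaw came out at about 0.06 rad from the top camera, 0.09–0.11 rad from the wrist camera and 0.09 rad from the pull itself. The grip on the handle was loose enough that this did no harm. No check failed.

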